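Line up the ingredient-bin flap with its hinge and hold it for the pin

TASK

The bin's hinge pin has been pulled: pick up the flap whose single knuckle fits between the bin's two knuckles (not the flap with two knuckles) and bring it level to the bin, knuckle in the gap, with the holes lined up so that the pin could slide straight through. Finish while still holding it there, still, in the air and not leaning on the bin. Leave the other flap where it lies.

Things in the scene. Friction and masses are not known exactly. Their poses are not given: they have to be found in the camera images.
- flap: The flap that fits: sheet metal 110 (x) x 150 (y) mm, 18 mm deep rims, top 20 mm above its underside, black handle, about 0.25 kg. Origin: centre of the sheet's underside; x to the hinge edge (rear), z up. Rear edge at x=+55 mm, with ONE knuckle in the middle: tube 40 mm long (y), 22 mm outside, 12 mm bore, axis at x=+70, z=+11 mm. Lies handle up on the bench, left or right of the bin
- other_flap: The flap that does not fit, to be left alone: same sheet, rims and handle, but TWO knuckles on its rear edge, each 34 mm long with 48 mm between them. Lies handle up on the bench at the other side of the bin. Origin and axes as for the flap that fits
- bin: Steel bin fixed to the bench, 210 (x) x 190 (y) mm. Origin: centre of underside; x to its rear, away from the robot, z up. Flat fixed top 125 mm high from x=+33 to +105 mm; in front of it open, side walls sloping from 95 down to 60 mm at x=-105. The fitted flap's x is along the bin's x, its origin at x=-52, z=+103 mm; level there, it touches nothing and comes down freely from above
- flap_grip (a point): Middle of the fitting flap's handle bar, 6 mm behind the flap's origin and 50 mm above its underside, at its balance point. Axes as the flap's. Bar 90 mm long (y), 12 mm thick (x), 16 mm high (z), on two end posts 66 mm apart inside, 22 mm of air between bar and sheet: grip it from above, closing along x
- flap_bore_left (a point): Centre of the hole in the +y end face of the fitting flap's knuckle (20 mm from its middle); axes as the flap's, y along the bore
- flap_bore_right (a point): Centre of the hole in the -y end face of the fitting flap's knuckle; axes as the flap's
- bin_bore_left (a point): Centre of the hole in the inner end face of the bin's +y knuckle, at x=+18, y=+24, z=+114 mm of the bin; axes as the bin's, y along the bore. The bin's two knuckles are tubes 22 mm outside, 12 mm bore, 34 mm long; the gap between them is 48 mm, open above, below and in front, so the flap's knuckle has 4 mm of play at either end and 4 mm to the fixed top behind
- bin_bore_right (a point): Centre of the hole in the inner end face of the bin's -y knuckle, at x=+18, y=-24, z=+114 mm of the bin; axes as the bin's. The pin (8 mm steel rod with one end bent over, lying on the bench in front of the bin) is not needed yet

How it is judged:
By the outcome, as a careful person would: the job done as asked, in the order asked, and still so for the second after the job is handed in, while the arm keeps its last pose, push and grip.
It also fails if it takes over 38 s, if anything falls off the work surface, if the arm or the gripper's body presses on something with over 40 N, if the wrist force passes 120 N, or if a joint passes its speed limit or range.

ROBOT

A 6-joint arm with a two-finger parallel gripper is mounted at the origin on a cart in front of the work surface, level with it; the furniture and walls round the work are solid. World frame = base frame: x ahead of the robot, y to its left, z up, the work surface at z = 0. Lengths are in m, angles in rad, forces in N, time in s.
With the tool pointing down it reaches from about 0.25 to 0.775 m from the base axis. Payload 4 kg.
Tool frame: the origin (TCP) lies at the very end of the fingers, on their centre line; the grasp point (between the pads) lies 19 mm behind it; y points along the fingers, z is the direction in which the jaws open and shut, and the axes are right-handed (so a half turn about y gives the same grasp; the last joint's range is limited). The gripper opens to 94 mm and grips with 3 to 60 N. Pads are 16 mm wide; open, the fingers measure 119 mm over their backs; the gripper's body (75 mm by 177 mm) begins 78 mm behind the grasp point.
Start: joints at [-0.103, 0.087, 1.371, -0, 1.684, -0.103], TCP at [0.55, -0, 0.206] pointing down, gripper open.
Joint ranges: [-3.1, 3.1], [-0.76, 2.03], [0.27, 2.55], [-1.08, 4.22], [0.17, 2.65], [-2.57, 2.57]. Speed limits (rad/s): [2.79, 2.79, 3.14, 3.14, 3.14, 3.14].

INTERFACE

Orientations are given as a unit quaternion [w, x, y, z].
In Python, from bench import manip gives the robot as it stands.
- The arm moves only by the tool step_arm, never from a script. Its argument "plan" is a list of rows, each an object with "jaw": the opening, from 0 (shut) to 1 (fully open); "linear": the shift along the tool's x, y, z scaled (see below), a list of three; "turn": the turn about the tool's y scaled (see below). A call has 1 to 20 rows; each row shifts and turns the commanded pose from where the row before left it, along the tool's axes as they then stand; what a row does not reach is not made up. The controller multiplies each number of a shift by 200 mm and each number of a turn by 90 degrees. A row lasts 1/8 s, in which the tool goes at most 62.5 mm and 10.7 degrees, less where a joint would pass 70% of its speed; a pose out of reach is approached as far as the arm can. A call with a number of a shift or a turn outside -1 to 1 is refused whole. A call with a gripper value outside its range is refused whole. The fingers move at their own pace and stop on an object; "squeeze" is the grip in N (left out, the last holds). Time passes only in rows, so rows that do not move let the fingers close. It gives the time, the measured TCP pose, the force and the opening at its end, in the units of the state.
- manip.state(): the state, without advancing time (a new reading comes with each control period).
- manip.snapshot(name): name is "scene" or "side" or "wrist"; returns a dict with "image" (420x560x3 uint8, red, green, blue), "range_z" (420x560 float32, m along the optical axis (not along the pixel's ray), 0 where there is no reading), "vfov" (degrees; the focal length in pixels is half the picture's height over the tangent of half this angle, whatever the lens; pixels are square), "cx", "cy" (the principal point, pixels), "origin" and "attitude" of the camera in the world. Camera axes: x right, y up, looking along -z (the intrinsics and any distortion apply to the point x, -y, -z); pixel columns grow to the right and rows downward; lengths in m; the calibration is good to about 2 mm. A picture is of the moment at which its call begins.
- manip.close_job(): hands the job in, once; it reports no verdict.
Trained networks look in a picture, given as the dict that the camera call returned (one of the last four; its "shot" number tells which), for a name from the list of things; names that differ only in an ending like _2 or _b are one class to them, and where a whole thing is asked for, a point or a joint stands for the part that bears it (a point fixed in the world has none). Each returns a list of dicts, best first, with "p" (0 to 1); they miss things now and then, are a little off and sometimes report something else, mostly with a low value. They report only what shows in the picture. A call takes as long as a camera call.
- manip.recognise(picture, query): "uv" ([column, row] in pixels, amid what is visible of it).
The state is a dict: "time": time; "qpos": joint angles; "joint_vel": joint speeds; "tau": joint torques, N m; "position": TCP position; "ee_rot": TCP orientation; "force": force on the tool from outside, world axes, zero at the start; "torque": the same for the moment, N m; "finger_gap": opening from 0.0 (shut) to 1.0 (fully open).
Only numpy, scipy, OpenCV 4.12 (cv2) and the standard library are available. Lean on these libraries where they do the work, as an engineer would, in place of code of your own. Each camera call takes 0.05 s, during which the arm holds its last target. There are 200 camera calls.

## Working session

There is one attempt and no reset: what is moved stays moved. The work goes in short steps, Python scripts to look and compute and a tool call to move; the robot and the scene stay as the last step left them, time stands still between calls to the robot, and variables do not carry over. Pictures are saved under pics/ and viewed, about 8 in all and at most 12, crops included, and the job is handed in when it is done.

Besides the shell and the picture viewer there is one more tool, called after ">>>" by a JSON object that holds its "fn" and its "kwargs", one argument or row to a line. step_arm: Moves the arm, as the interface text tells. Its arguments: {"type":"object","properties":{"plan":{"type":"array"},"squeeze":{"type":"number"}},"required":["plan"]}

```bash
mkdir -p pics; ls; cat > h.py <<'E'
import numpy as np, cv2
from bench import manip
from scipy.spatial.transform import Rotation as R
def rot(q):
    q=np.array(q,float)
    return q if q.shape==(3,3) else R.from_quat(q[[1,2,3,0]]).as_matrix()
def world(s):
    """per-pixel world points"""
    d=s["range_z"]; h,w=d.shape; f=h/2/np.tan(np.radians(s["vfov"])/2)
    u,v=np.meshgrid(np.arange(w),np.arange(h))
    P=np.stack([(u-s["cx"])/f*d,-(v-s["cy"])/f*d,-d],-1)
    W=P@rot(s["attitude"]).T+np.array(s["origin"]); W[d==0]=np.nan
    return W
def save(s,n): cv2.imwrite(f"pics/{n}.png",cv2.cvtColor(s["image"],cv2.COLOR_RGB2BGR))
E
python3 - <<'E'
from h import *
print(manip.state())
for n in ["scene","side","wrist"]:
    s=manip.snapshot(n); save(s,n+"0"); print(n,{k:v for k,v in s.items() if k not in("image","range_z")})
    W=world(s); np.savez(f"{n}0.npz",W=W,im=s["image"])
    for q in ["flap","other_flap","bin","flap_grip","flap_bore_left","bin_bore_left","bin_bore_right"]:
        for r in manip.recognise(s,q)[:2]:
            u,v=[int(round(a)) for a in r["uv"]]; print(q,round(r["p"],2),u,v,np.round(W[v,u],3))
E
```

```text
pics
{'time': 0.0, 'qpos': array([-1.03106806e-01,  8.79314004e-02,  1.37222779e+00, -2.64145227e-05,
        1.68359711e+00, -1.03079304e-01]), 'joint_vel': array([ 3.19617143e-05, -6.35069510e-05, -5.12428207e-04, -1.25768074e-03,
       -2.57209162e-04, -2.47659910e-04]), 'tau': array([ 1.28542815e-03, -3.40182602e+01, -3.02423716e+01,  7.18220207e-02,
        3.29729996e-02, -1.13141955e-04]), 'position': array([5.49456363e-01, 3.86377189e-05, 2.04330503e-01]), 'ee_rot': array([ 0.49950252, -0.50048167,  0.50059517, -0.49941947]), 'force': array([-0.39572548,  0.28486529, -0.00408989]), 'torque': array([0.02978992, 0.02549096, 0.00713806]), 'finger_gap': 1.0000621980396016}
scene {'vfov': 43.47330043179507, 'cx': 280.85431666916094, 'cy': 203.70339553228868, 'origin': array([-0.26850897, -0.999826  ,  0.9916176 ]), 'attitude': array([ 0.82935001,  0.44127718, -0.15206336, -0.3071315 ]), 'shot': 1}
flap 0.55 334 306 [ 0.438 -0.341  0.018]
other_flap 0.7 206 187 [0.496 0.334 0.031]
bin 0.57 284 213 [ 0.624  0.075 -0.   ]
flap_grip 0.8 329 308 [ 0.422 -0.34   0.021]
flap_bore_left 0
[... 527 characters left out ...]
ap_bore_left 0.85 324 310 [ 0.426 -0.345  0.019]
bin_bore_left 0.85 286 219 [0.633 0.089 0.003]
bin_bore_right 0.88 283 219 [0.621 0.092 0.006]
wrist {'vfov': 71.54432865006788, 'cx': 281.34416245650056, 'cy': 210.80577651117866, 'origin': array([0.54999724, 0.08105622, 0.38592931]), 'attitude': array([ 9.89878798e-01, -1.41914780e-01,  1.21318382e-05,  4.01300315e-04]), 'shot': 3}
flap 0.91 213 383 [ 0.448 -0.288  0.04 ]
other_flap 0.4 211 383 [ 0.445 -0.288  0.041]
bin 0.66 323 166 [0.604 0.03  0.005]
flap_grip 0.78 213 383 [ 0.448 -0.288  0.04 ]
flap_bore_left 0.89 215 384 [ 0.446 -0.31   0.022]
bin_bore_left 0.78 322 163 [0.603 0.034 0.004]
bin_bore_right 0.88 320 165 [0.6   0.032 0.005]
```

View pics/side0.png

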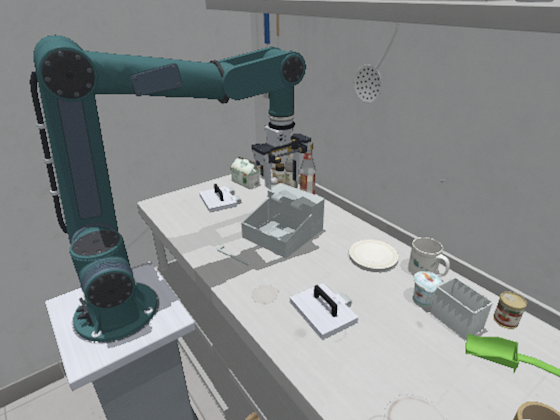

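View pics/wrist0.png

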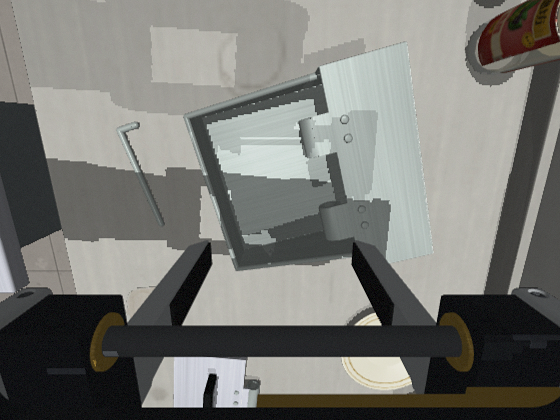

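```bash
python3 - <<'E'
from h import *
a=cv2.imread("pics/side0.png"); 
c=np.hstack([cv2.resize(a[275:345,275:365],(450,350),interpolation=3),cv2.resize(a[175:223,190:250],(350,350)[:2],interpolation=3)])
cv2.imwrite("pics/crop1.png",c)
for n in ["wrist0","side0","scene0"]:
    W=np.load(n+".npz")["W"]
    z=W[...,2]
    for lo,hi,nm in[(0.118,0.132,"bin top")]:
        m=(z>lo)&(z<hi)&(abs(W[...,0]-.65)<.15)&(abs(W[...,1]-.07)<.15)
        P=W[m][:,:2]; print(n,nm,len(P),np.median(z[m]), cv2.minAreaRect(P.astype(np.float32)))
    for nm,y in[("near",-.33),("far",.34)]:
        m=(z>.015)&(z<.026)&(abs(W[...,0]-.46)<.12)&(abs(W[...,1]-y)<.13)
        P=W[m][:,:2]
        if len(P)>20: print(n,nm,len(P),np.median(z[m]), cv2.minAreaRect(P.astype(np.float32)))
        m=(z>.05)&(z<.07)&(abs(W[...,0]-.46)<.12)&(abs(W[...,1]-y)<.13)
        P=W[m]
        if len(P)>5: print(n,nm,"bar",len(P),P.mean(0),z[m].max(), cv2.minAreaRect(P[:,:2].astype(np.float32)))
E
```

```text
wrist0 bin top 19239 0.1260404098468988 ((0.6858157515525818, 0.05723268538713455), (0.22063736617565155, 0.18989522755146027), 14.187995910644531)
wrist0 near 3502 0.021460452551601478 ((0.44549688696861267, -0.3073793351650238), (0.10055050253868103, 0.13785994052886963), 89.74235534667969)
wrist0 near bar 160 [ 0.44322169 -0.29680863  0.05732491] 0.06071353835694071 ((0.4421831965446472, -0.30176547169685364), (0.030566880479454994, 0.012122550047934055), 83.7142562866211)
side0 bin top 745 0.12507489379977932 ((0.6930319666862488, 0.06000293791294098), (0.24354666471481323, 0.19277100265026093), 15.099584579467773)
side0 near 1692 0.02005881122574471 ((0.44100221991539, -0.3332878649234772), (0.1537635773420334, 0.13381144404411316), 83.69044494628906)
side0 near bar 160 [ 0.43515171 -0.33586047  0.05660722] 0.06114429237935681 ((0.43734610080718994, -0.3319293260574341), (0.09113571047782898, 0.014966985210776329), 83.54007720947266)
side0 far 532 0.02062647647975252 ((0.5152397155761719, 0.3709275424480438), (0.16267074644565582, 0.13514511287212372), 78.70203399658203)
side0 f
[... 267 characters left out ...]
5923004, 0.20042894780635834), 26.611305236816406)
scene0 near 1763 0.02022683724957841 ((0.4416548013687134, -0.33372411131858826), (0.15485505759716034, 0.13577911257743835), 84.63806915283203)
scene0 near bar 163 [ 0.43467563 -0.33576927  0.05653459] 0.06510536874624051 ((0.4361141622066498, -0.33440130949020386), (0.09070132672786713, 0.014795219525694847), 82.38810729980469)
scene0 far 734 0.02034766154782447 ((0.514931857585907, 0.36583447456359863), (0.1641414612531662, 0.1348506510257721), 77.35716247558594)
scene0 far bar 65 [0.50678435 0.36624108 0.05703403] 0.06413583963246094 ((0.5086602568626404, 0.3698507845401764), (0.0946914479136467, 0.012991917319595814), 76.92876434326172)
```

View pics/crop1.png

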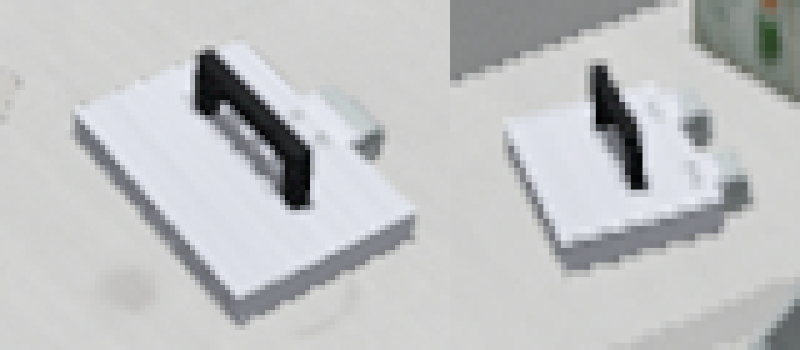

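```bash
cat >> h.py <<'E'
def togo(p,yaw):
    """units for linear x,y,z (before turning) and turn, to TCP p with tool z along +-(cos yaw, sin yaw)"""
    s=manip.state(); T=rot(s["ee_rot"]); d=T.T@(np.array(p)-s["position"])/.2
    z=T[:,2]; cur=np.degrees(np.arctan2(z[1],z[0])); e=(yaw-cur+90)%180-90
    print("t",round(s["time"],2),"pos",np.round(s["position"],4),"yaw",round(cur,2),"tilt y",np.round(T[:,1],4),"units",np.round(d,3),"turn",round(e/90*np.sign(T[2,1]),4))
E
python3 - <<'E'
from h import *
T=rot(manip.state()["ee_rot"]); print(T.round(3)); togo([.437,-.333,.2],-6.5)
E
```

```text
[[ 0.  0.  1.]
 [-1. -0.  0.]
 [ 0. -1.  0.]]
t 1.2 pos [0.55   0.     0.2055] yaw 0.0 tilt y [ 1.e-04 -0.e+00 -1.e+00] units [ 1.665  0.028 -0.565] turn 0.0722
```

>>> {"fn": "step_arm", "kwargs": {
  "plan": [
    {"jaw": 1, "linear": [0.12, 0, -0.04], "turn": 0},
    {"jaw": 1, "linear": [0.22, 0, -0.075], "turn": 0},
    {"jaw": 1, "linear": [0.22, 0, -0.075], "turn": 0},
    {"jaw": 1, "linear": [0.22, 0, -0.075], "turn": 0},
    {"jaw": 1, "linear": [0.22, 0, -0.075], "turn": 0},
    {"jaw": 1, "linear": [0.22, 0, -0.075], "turn": 0},
    {"jaw": 1, "linear": [0.22, 0, -0.075], "turn": 0},
    {"jaw": 1, "linear": [0.16, 0.02, -0.05], "turn": 0},
    {"jaw": 1, "linear": [0.065, 0, -0.025], "turn": 0},
    {"jaw": 1, "linear": [0, 0, 0], "turn": 0.07},
    {"jaw": 1, "linear": [0, 0, 0], "turn": 0},
    {"jaw": 1, "linear": [0, 0, 0], "turn": 0}
  ]
}}

```text
time: 2.7
position: [0.4374, -0.3323, 0.2017]
ee_rot: [-0.473, 0.472, -0.526, 0.526]
force: [0.3, 0.5, 0.2]
finger_gap: 0.998
```

```bash
python3 - <<'E'
from h import *
togo([.437,-.333,.2],-6.5)
s=manip.snapshot("wrist"); save(s,"wrist1"); W=world(s); np.savez("wrist1.npz",W=W); z=W[...,2]
near=(abs(W[...,0]-.44)<.12)&(abs(W[...,1]+.333)<.12)
for lo,hi,n in[(.05,.07,"bar"),(.014,.027,"sheet"),(.013,.027,"knuckle")]:
    m=(z>lo)&(z<hi)&near
    P=W[m]
    if n=="knuckle":
        r=R.from_euler("z",-6.5,degrees=True).as_matrix(); L=(P-[.437,-.333,0])@r; k=L[:,0]>.055; L=L[k]; print("knuckle local",L.min(0),L.max(0))
        continue
    print(n,len(P),P.mean(0),cv2.minAreaRect(P[:,:2].astype(np.float32)))
E
```

```text
t 2.7 pos [ 0.4374 -0.3323  0.2017] yaw -6.15 tilt y [ 4.e-04  0.e+00 -1.e+00] units [ 0.003  0.008 -0.002] turn 0.0039
bar 827 [ 0.43844402 -0.33070681  0.05849599] ((0.43843570351600647, -0.33230412006378174), (0.08842020481824875, 0.011916282586753368), 83.71475982666016)
sheet 9721 [ 0.43653431 -0.32772686  0.02114846] ((0.4448517858982086, -0.33426395058631897), (0.14946632087230682, 0.135441392660141), 83.8982925415039)
knuckle local [ 0.05500789 -0.01927741  0.01303671] [0.07603732 0.02069311 0.02505547]
```

View pics/wrist1.png

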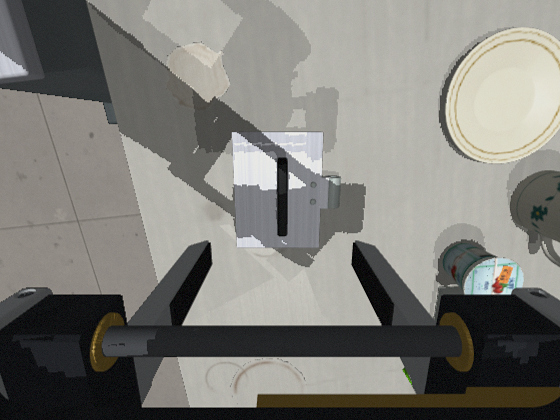

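>>> {"fn": "step_arm", "kwargs": {
  "plan": [
    {"jaw": 1, "linear": [0.003, 0.1, 0.005], "turn": 0},
    {"jaw": 1, "linear": [0, 0.2, 0], "turn": 0},
    {"jaw": 1, "linear": [0, 0.2, 0], "turn": 0},
    {"jaw": 1, "linear": [0, 0.2, 0], "turn": 0},
    {"jaw": 1, "linear": [0, 0.1, 0], "turn": 0},
    {"jaw": 1, "linear": [0, 0.045, 0], "turn": 0},
    {"jaw": 1, "linear": [0, 0, 0], "turn": 0},
    {"jaw": 1, "linear": [0, 0, 0], "turn": 0}
  ],
  "squeeze": 40
}}

```text
time: 3.75
position: [0.4388, -0.3343, 0.034]
ee_rot: [-0.472, 0.472, -0.526, 0.528]
force: [0.0, 0.9, 0.5]
finger_gap: 0.999
```

>>> {"fn": "step_arm", "kwargs": {
  "plan": [
    {"jaw": 0.4, "linear": [0, 0, 0], "turn": 0},
    {"jaw": 0, "linear": [0, 0, 0], "turn": 0},
    {"jaw": 0, "linear": [0, 0, 0], "turn": 0},
    {"jaw": 0, "linear": [0, 0, 0], "turn": 0},
    {"jaw": 0, "linear": [0, 0, 0], "turn": 0},
    {"jaw": 0, "linear": [0, 0, 0], "turn": 0},
    {"jaw": 0, "linear": [0, 0, 0], "turn": 0},
    {"jaw": 0, "linear": [0, 0, 0], "turn": 0}
  ],
  "squeeze": 40
}}

```text
time: 4.75
position: [0.438, -0.3337, 0.0325]
ee_rot: [-0.472, 0.472, -0.527, 0.527]
force: [0.3, 1.0, -0.3]
finger_gap: 0.185
```

>>> {"fn": "step_arm", "kwargs": {
  "plan": [
    {"jaw": 0, "linear": [0, 0, 0], "turn": 0},
    {"jaw": 0, "linear": [0, 0, 0], "turn": 0},
    {"jaw": 0, "linear": [0, 0, 0], "turn": 0}
  ]
}}

```text
time: 5.12
position: [0.438, -0.3337, 0.0325]
ee_rot: [-0.472, 0.472, -0.527, 0.527]
force: [0.6, 0.3, 0.3]
finger_gap: 0.128
```

```bash
python3 - <<'E'
from h import *
# bin pose from the first wrist picture: plane top rectangle 72x190 (z~.125) 
W=np.load("wrist0.npz")["W"]; z=W[...,2]
m=(z>.12)&(z<.131)&(abs(W[...,0]-.65)<.15)&(abs(W[...,1]-.07)<.15)
m=cv2.morphologyEx(m.astype(np.uint8),cv2.MORPH_OPEN,np.ones((15,15)))
n,l,st,_=cv2.connectedComponentsWithStats(m); i=1+st[1:,4].argmax(); P=W[l==i]
print(len(P),np.median(P[:,2]),st[i],cv2.minAreaRect(P[:,:2].astype(np.float32)))
E
```

```text
16976 0.12606327341046805 [  303    48   129   212 16976] ((0.6269972324371338, 0.04220333695411682), (0.096676766872406, 0.1899164915084839), 14.549323081970215)
```

>>> {"fn": "step_arm", "kwargs": {
  "plan": [
    {"jaw": 0, "linear": [0, -0.04, 0], "turn": 0},
    {"jaw": 0, "linear": [0, -0.1, 0], "turn": 0},
    {"jaw": 0, "linear": [0, -0.15, 0], "turn": 0},
    {"jaw": 0, "linear": [0, -0.2, 0], "turn": 0},
    {"jaw": 0, "linear": [0, -0.2, 0], "turn": 0},
    {"jaw": 0, "linear": [0, -0.2, 0], "turn": 0},
    {"jaw": 0, "linear": [0, -0.11, 0], "turn": 0},
    {"jaw": 0, "linear": [0, 0, 0], "turn": -0.06},
    {"jaw": 0, "linear": [0, 0, 0], "turn": -0.06},
    {"jaw": 0, "linear": [0, 0, 0], "turn": -0.06},
    {"jaw": 0, "linear": [0, 0, 0], "turn": -0.05},
    {"jaw": 0, "linear": [0, 0, 0], "turn": 0}
  ]
}}

```text
time: 6.62
position: [0.4377, -0.3335, 0.2322]
ee_rot: [0.559, -0.558, 0.434, -0.433]
force: [-0.9, -0.3, -3.1]
finger_gap: 0.124
```

>>> {"fn": "step_arm", "kwargs": {
  "plan": [
    {"jaw": 0, "linear": [-0.08, 0, 0.04], "turn": 0},
    {"jaw": 0, "linear": [-0.16, 0, 0.09], "turn": 0},
    {"jaw": 0, "linear": [-0.2, 0, 0.11], "turn": 0},
    {"jaw": 0, "linear": [-0.2, 0, 0.11], "turn": 0},
    {"jaw": 0, "linear": [-0.2, 0, 0.11], "turn": 0},
    {"jaw": 0, "linear": [-0.2, 0, 0.11], "turn": 0},
    {"jaw": 0, "linear": [-0.2, 0, 0.11], "turn": 0},
    {"jaw": 0, "linear": [-0.16, 0, 0.08], "turn": 0},
    {"jaw": 0, "linear": [-0.1, 0, 0.05], "turn": 0},
    {"jaw": 0, "linear": [-0.05, 0, 0.03], "turn": 0},
    {"jaw": 0, "linear": [-0.03, 0, 0.03], "turn": 0},
    {"jaw": 0, "linear": [0, 0, 0], "turn": 0},
    {"jaw": 0, "linear": [0, 0, 0], "turn": 0}
  ]
}}

```text
time: 8.25
position: [0.5278, 0.0149, 0.2325]
ee_rot: [-0.558, 0.559, -0.434, 0.434]
force: [0.5, -0.4, -2.5]
finger_gap: 0.126
```

```bash
python3 - <<'E'
from h import *
togo([.5275,.0165,.235],14.5)
for n in ["wrist","scene","side"]:
    s=manip.snapshot(n); save(s,n+"2"); np.savez(n+"2.npz",W=world(s))
a=cv2.imread("pics/scene2.png")[150:260,220:370]; b=cv2.imread("pics/side2.png")[150:260,220:370]
cv2.imwrite("pics/crop2.png",cv2.resize(np.vstack([a,b]),None,fx=2.7,fy=2.7,interpolation=3))
E
```

```text
t 8.25 pos [0.5278 0.0149 0.2325] yaw 14.33 tilt y [-2.e-04 -3.e-04 -1.e+00] units [-0.008 -0.013  0.   ] turn -0.0018
```

View pics/wrist2.png

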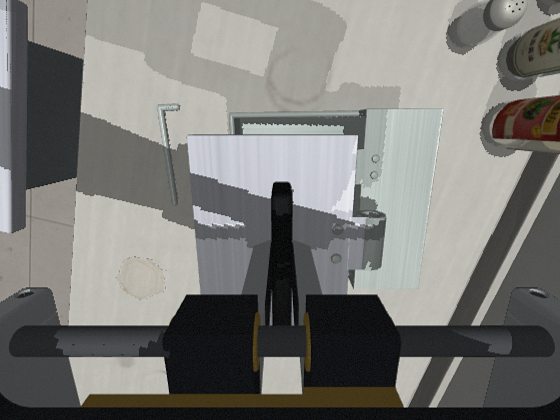

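View pics/crop2.png

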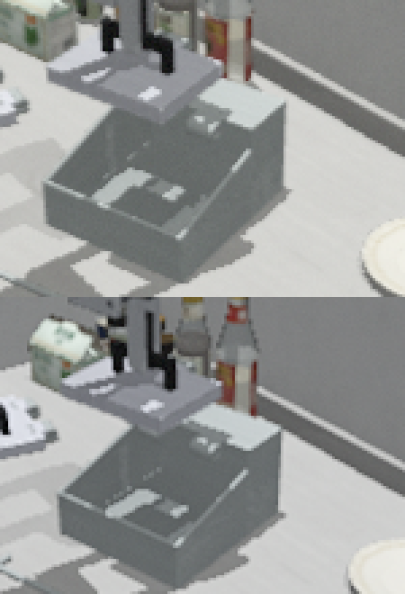

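```bash
cat >> h.py <<'E'
from scipy.optimize import least_squares
def cyl(P,yaw0,c0,z0):
    """fit 22 mm tube: axis yaw(perp x dir), point, height, tilt; returns yaw deg, x along (cos,sin) of yaw0, z"""
    X=(P-[*c0,0])@R.from_euler("z",yaw0,degrees=True).as_matrix()
    def f(p,X=X):
        x=X[:,0]-p[0]-p[2]*X[:,1]; z=X[:,2]-p[1]-p[3]*X[:,1]
        return np.hypot(x,z)-.011
    r=least_squares(f,[np.median(X[:,0]),z0,0,0],loss="soft_l1",f_scale=.001)
    return r.x, np.sqrt(np.median(r.fun**2)), X
E
python3 - <<'E'
from h import *
yaw=14.5; o=np.array([.572,.028]); Rz=R.from_euler("z",yaw,degrees=True).as_matrix()
for n in ["wrist0","wrist2"]:
    W=np.load(n+".npz")["W"]; L=(W-[*o,0])@Rz
    z=L[...,2]
    top=(z>.121)&(z<.131)&(L[...,0]>.06)&(L[...,0]<.125)&(abs(L[...,1])<.11)
    P=L[top]; print(n,"top z",np.median(P[:,2]))
    for nm,a,b in [("rear",1,0),("y+",0,1),("y-",0,-1)]:
        if nm=="rear":
            bins=np.arange(-.07,.071,.01); e=[(P[abs(P[:,1]-c)<.003,0].max(),c) for c in bins if (abs(P[:,1]-c)<.003).sum()>5]
        else:
            bins=np.arange(.065,.1,.005); e=[((b*P[abs(P[:,0]-c)<.003,1]).max()*b,c) for c in bins if (abs(P[:,0]-c)<.003).sum()>3]
        e=np.array(e)
        if len(e)>2: k=np.polyfit(e[:,1],e[:,0],1); print(" ",nm,"at0",k[1].round(4),"slope deg",np.degrees(k[0]).round(2),"mean",e[:,0].mean().round(4), e[:,0].std().round(4))
    for sgn in(1,-1):
        m=(z>.108)&(z<.13)&(L[...,0]>.003)&(L[...,0]<.03)&(sgn*L[...,1]>.02)&(sgn*L[...,1]<.062)
        q=L[m]
        if len(q)<30: continue
        zz=q[:,2]; 
        core=m&(L[...,0]<.019); p,res,_=cyl(W[core],yaw,o,.114)
        print("  tube",sgn,len(q),"y",np.percentile(q[:,1],[1,99]).round(4),"x,z",p.round(4),res.round(5), "xmin",np.percentile(q[:,0],1).round(4))
# held flap
st=manip.state(); W=np.load("wrist2.npz")["W"]; L=(W-[st["position"][0],st["position"][1],0])@Rz; z=L[...,2]
m=(z>.19)&(z<.235)&(L[...,0]<.1)&(L[...,0]>-.08)&(abs(L[...,1])<.1)
sh=m&(L[...,0]<.045)&(L[...,1]>.02)&(z<.228)
A=np.c_[L[sh][:,:2],np.ones(sh.sum())]; k=np.linalg.lstsq(A,L[sh][:,2],rcond=None)[0]; print("sheet plane slopes deg",np.degrees(k[:2]).round(2),"z at TCP",k[2].round(4))
P=L[sh]; bx=np.arange(-.04,.045,.01); print("y+ edge",[ (P[abs(P[:,0]-c)<.003,1].max()).round(4) for c in bx])
P=L[m]; by=np.arange(.03,.075,.008); print("front",[P[abs(P[:,1]-c)<.003,0].min().round(4) for c in by],"rear",[P[abs(P[:,1]-c)<.003,0].max().round(4) for c in by])
kn=m&(L[...,0]>.0535)&(abs(L[...,1])<.04); q=L[kn]; print("knuckle",len(q),np.percentile(q,[1,99],axis=0).round(4))
core=kn&(L[...,0]>.063); p,res,_=cyl(W[core],yaw,st["position"][:2],.21); print("tube fit",p.round(4),res.round(5))
for c in (-.01,0,.01,.02): 
    r=q[abs(q[:,1]-c)<.004]; print(c,len(r), r[np.argsort(r[:,0])][::max(1,len(r)//8)][:,[0,2]].round(4).tolist())
E
```

```text
wrist0 top z 0.1260791317072825
  rear at0 0.1049 slope deg -0.2 mean 0.1049 0.0003
  y+ at0 0.0951 slope deg -0.18 mean 0.0949 0.0001
  y- at0 -0.0956 slope deg 0.66 mean -0.0947 0.0002
  tube 1 1092 y [0.0243 0.0574] x,z [ 0.0185  0.1151 -0.0075 -0.0063] 0.00037 xmin 0.0072
  tube -1 941 y [-0.0576 -0.0241] x,z [0.0222 0.1175 0.0768 0.0533] 0.00055 xmin 0.0076
wrist2 top z 0.12605315436591438
  rear at0 0.1049 slope deg -0.01 mean 0.1049 0.0003
  y+ at0 0.0951 slope deg -0.14 mean 0.0949 0.0
  y- at0 -0.0938 slope deg -0.5 mean -0.0945 0.0003
  return _methods._mean(a, axis=axis, dtype=dtype,
  ret = ret.dtype.type(ret / rcount)
Traceback (most recent call last):
  File "h.py", line 27, in cyl
    r=least_squares(f,[np.median(X[:,0]),z0,0,0],loss="soft_l1",f_scale=.001)
ValueError: Initial guess is outside of provided bounds
```

```bash
cat > held.py <<'E'
from h import *
import sys
def held(name):
    """held flap in wrist picture, local to TCP at yaw 14.5"""
    yaw=14.5; Rz=R.from_euler("z",yaw,degrees=True).as_matrix()
    st=manip.state(); W=np.load(name+".npz")["W"]; t=st["position"]; L=(W-[t[0],t[1],0])@Rz; z=L[...,2]; u=t[2]-.0325
    m=(z>u-.01)&(z<u+.03)&(L[...,0]<.085)&(L[...,0]>-.08)&(abs(L[...,1])<.1)
    sh=m&(L[...,0]<.045)&(L[...,1]>.02)&(z<u+.028)
    A=np.c_[L[sh][:,:2],np.ones(sh.sum())]; k=np.linalg.lstsq(A,L[sh][:,2],rcond=None)[0]
    print("sheet slopes deg",np.degrees(k[:2]).round(2),"z at TCP",k[2].round(4),"expected",round(u+.02,4))
    P=L[sh]; print("y+ edge",[P[abs(P[:,0]-c)<.003,1].max().round(4) for c in np.arange(-.04,.045,.01)])
    P=L[m]; by=np.arange(.03,.075,.008); print("front",[P[abs(P[:,1]-c)<.003,0].min().round(4) for c in by],"rear",[P[abs(P[:,1]-c)<.003,0].max().round(4) for c in by])
    kn=m&(L[...,0]>.0535)&(abs(L[...,1])<.03); q=L[kn]; print("knuckle",len(q),np.percentile(q,[1,99],axis=0).round(4))
    core=kn&(L[...,0]>.063); p,res,_=cyl(W[core],yaw,t[:2],u+.011); print("tube x,z,slopes",p.round(4),res.round(5))
if __name__=="__main__": held(sys.argv[1])
E
python3 held.py wrist2
```

```text
sheet slopes deg [-0.06 -0.41] z at TCP 0.2214 expected 0.22
y+ edge [np.float64(0.0759), np.float64(0.0759), np.float64(0.0758), np.float64(0.0758), np.float64(0.0758), np.float64(0.0758), np.float64(0.0758), np.float64(0.0757), np.float64(0.0757)]
front [np.float64(-0.0608), np.float64(-0.061), np.float64(-0.0611), np.float64(-0.0608), np.float64(-0.0608), np.float64(-0.061)] rear [np.float64(0.0488), np.float64(0.049), np.float64(0.0488), np.float64(0.0486), np.float64(0.0487), np.float64(0.0488)]
knuckle 1546 [[ 0.0537 -0.0188  0.2054]
 [ 0.0731  0.0208  0.2239]]
tube x,z,slopes [ 0.0627  0.2124 -0.1224  0.0623] 0.00058
```

>>> {"fn": "step_arm", "kwargs": {
  "plan": [
    {"jaw": 0, "linear": [-0.004, 0.05, 0], "turn": 0},
    {"jaw": 0, "linear": [0, 0.1, 0], "turn": 0},
    {"jaw": 0, "linear": [0, 0.1, 0], "turn": 0},
    {"jaw": 0, "linear": [0, 0.06, 0], "turn": -0.001},
    {"jaw": 0, "linear": [0, 0.02, 0], "turn": 0},
    {"jaw": 0, "linear": [0, 0, 0], "turn": 0},
    {"jaw": 0, "linear": [0, 0, 0], "turn": 0},
    {"jaw": 0, "linear": [0, 0, 0], "turn": 0}
  ]
}}

```text
time: 9.4
position: [0.5281, 0.0164, 0.1673]
ee_rot: [0.559, -0.559, 0.432, -0.433]
force: [-0.2, -0.3, -2.7]
finger_gap: 0.122
```

```bash
cat > bins.py <<'E'
from h import *
import sys
def binpose(name):
    yaw=14.5; o=np.array([.572,.028]); Rz=R.from_euler("z",yaw,degrees=True).as_matrix()
    L=(np.load(name+".npz")["W"]-[*o,0])@Rz; z=L[...,2]
    top=(z>.121)&(z<.131)&(L[...,0]>.06)&(L[...,0]<.125)&(abs(L[...,1])<.11); P=L[top]
    k=np.linalg.lstsq(np.c_[P[:,:2],np.ones(len(P))],P[:,2],rcond=None)[0]
    print("bin top z at hinge-ish",(k[2]).round(4),np.median(P[:,2]).round(4),"slopes",np.degrees(k[:2]).round(2))
    e=np.array([(P[abs(P[:,1]-c)<.003,0].max(),c) for c in np.arange(-.07,.071,.01) if (abs(P[:,1]-c)<.003).sum()>5]); k=np.polyfit(e[:,1],e[:,0],1); print("rear",k[1].round(4),np.degrees(k[0]).round(2))
    print("y",[((b*P[(P[:,0]>.07)&(P[:,0]<.1)][:,1]).max()*b).round(4) for b in(1,-1)])
if __name__=="__main__": binpose(sys.argv[1])
E
python3 - <<'E'
from h import *
togo([.5277,.0157,.1353],14.5)
s=manip.snapshot("wrist"); save(s,"wrist3"); np.savez("wrist3.npz",W=world(s))
E
python3 held.py wrist3; python3 bins.py wrist3;python3 bins.py wrist2
```

```text
t 9.4 pos [0.5281 0.0164 0.1673] yaw 14.49 tilt y [ 1.6e-03 -1.0e-04 -1.0e+00] units [ 0.003  0.16  -0.003] turn -0.0001
sheet slopes deg [ 0.04 -0.41] z at TCP 0.1562 expected 0.1547
y+ edge [np.float64(0.0757), np.float64(0.0757), np.float64(0.0758), np.float64(0.0758), np.float64(0.0758), np.float64(0.0758), np.float64(0.0758), np.float64(0.0758), np.float64(0.0758)]
front [np.float64(-0.061), np.float64(-0.0609), np.float64(-0.0614), np.float64(-0.0611), np.float64(-0.0611), np.float64(-0.061)] rear [np.float64(0.0848), np.float64(0.0849), np.float64(0.0849), np.float64(0.0849), np.float64(0.0849), np.float64(0.0849)]
knuckle 2018 [[ 0.0537 -0.0198  0.125 ]
 [ 0.0848  0.0298  0.1586]]
tube x,z,slopes [ 0.0682  0.1443  0.3022 -0.2595] 0.00284
bin top z at hinge-ish 0.1263 0.1261 slopes [-0.11 -0.05]
rear 0.1049 -0.01
y [np.float64(0.0951), np.float64(-0.0909)]
bin top z at hinge-ish 0.1262 0.1261 slopes [-0.12 -0.05]
rear 0.1049 -0.01
y [np.float64(0.0949), np.float64(-0.0952)]
```

>>> {"fn": "step_arm", "kwargs": {
  "plan": [
    {"jaw": 0, "linear": [0.002, 0.03, -0.001], "turn": 0},
    {"jaw": 0, "linear": [0, 0.05, 0], "turn": 0},
    {"jaw": 0, "linear": [0, 0.05, 0], "turn": 0},
    {"jaw": 0, "linear": [0, 0.02, 0], "turn": 0},
    {"jaw": 0, "linear": [0, 0.01, 0], "turn": 0},
    {"jaw": 0, "linear": [0, 0, 0], "turn": 0},
    {"jaw": 0, "linear": [0, 0, 0], "turn": 0},
    {"jaw": 0, "linear": [0, 0, 0], "turn": 0},
    {"jaw": 0, "linear": [0, 0, 0], "turn": 0}
  ]
}}

```text
time: 10.58
position: [0.5277, 0.016, 0.1347]
ee_rot: [0.559, -0.559, 0.433, -0.433]
force: [0.7, -0.7, -1.9]
finger_gap: 0.124
```

```bash
python3 - <<'E'
from h import *
togo([.5277,.0157,.1353],14.5); print(manip.state()["torque"])
for i in range(3): manip.snapshot("side"); togo([.5277,.0157,.1353],14.5)
s=manip.snapshot("wrist"); save(s,"wrist4"); np.savez("wrist4.npz",W=world(s)); print(manip.state()["force"])
togo([.5277,.0157,.1353],14.5)
a=cv2.imread("pics/wrist4.png"); cv2.imwrite("pics/crop4.png",cv2.resize(a[90:320,230:470],None,fx=2.5,fy=2.5,interpolation=3))
E
python3 held.py wrist4; python3 bins.py wrist4
```

```text
t 10.57 pos [0.5277 0.016  0.1347] yaw 14.49 tilt y [ 5.e-04  0.e+00 -1.e+00] units [ 0.001 -0.003 -0.   ] turn -0.0001
[ 0.07473479 -0.01947422 -0.03490064]
t 10.62 pos [0.5277 0.016  0.1347] yaw 14.49 tilt y [ 4.e-04 -0.e+00 -1.e+00] units [ 0.001 -0.003 -0.   ] turn -0.0001
t 10.68 pos [0.5277 0.016  0.1346] yaw 14.49 tilt y [ 3.e-04 -0.e+00 -1.e+00] units [ 0.001 -0.003 -0.   ] turn -0.0001
t 10.72 pos [0.5276 0.016  0.1345] yaw 14.49 tilt y [ 2.e-04 -0.e+00 -1.e+00] units [ 0.001 -0.004  0.   ] turn -0.0001
[ 0.61497379  0.23753104 -2.75637721]
t 10.78 pos [0.5276 0.016  0.1346] yaw 14.49 tilt y [ 2.e-04  0.e+00 -1.e+00] units [ 0.001 -0.004  0.   ] turn -0.0001
sheet slopes deg [-0.01 -0.36] z at TCP 0.1235 expected 0.1221
y+ edge [np.float64(0.0758), np.float64(0.0758), np.float64(0.0758), np.float64(0.0758), np.float64(0.0758), np.float64(0.0758), np.float64(0.0758), np.float64(0.0758), np.float64(0.0758)]
front [np.float64(-0.061), np.float64(-0.061), np.float64(-0.0613), np.float64(-0.0612), np.float64(-0.0611), np.float64(-0.0612)] rear [np.float64(0.0849), np.float64(0.0849), np.float64(0.0848), np.float64(0.0849), np.float64(0.085), np.float64(0.0849)]
knuckle 3062 [[ 0.0537 -0.0296  0.109 ]
 [ 0.0847  0.0296  0.1273]]
tube x,z,slopes [ 0.0758  0.1166 -0.007   0.0009] 0.00141
bin top z at hinge-ish 0.1262 0.1261 slopes [-0.09 -0.06]
rear 0.105 -0.07
y [np.float64(0.0951), np.float64(-0.065)]
```

View pics/crop4.png

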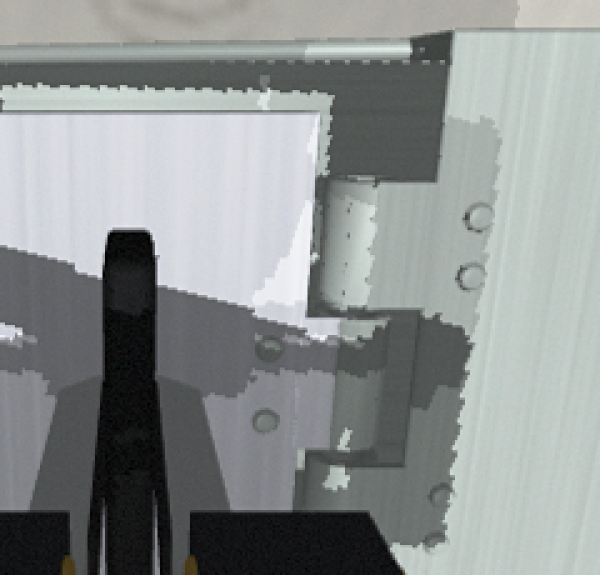

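>>> {"fn": "step_arm", "kwargs": {
  "plan": [
    {"jaw": 0, "linear": [0.001, -0.004, 0], "turn": 0},
    {"jaw": 0, "linear": [0, 0, 0], "turn": 0},
    {"jaw": 0, "linear": [0, 0, 0], "turn": 0},
    {"jaw": 0, "linear": [0, 0, 0], "turn": 0},
    {"jaw": 0, "linear": [0, 0, 0], "turn": 0},
    {"jaw": 0, "linear": [0, 0, 0], "turn": 0}
  ]
}}

```text
time: 11.52
position: [0.5276, 0.0158, 0.1353]
ee_rot: [0.559, -0.559, 0.433, -0.433]
force: [0.7, 0.9, -3.1]
finger_gap: 0.123
```

```bash
python3 - <<'E'
from h import *
togo([.5277,.0157,.1353],14.5); st=manip.state(); print(st["force"],abs(st["joint_vel"]).max())
o=np.array([.572,.028]); Rz=R.from_euler("z",14.5,degrees=True).as_matrix()
for k in range(2):
    s=manip.snapshot("wrist"); np.savez("wrist5.npz",W=world(s)); L=(world(s)-[*o,0])@Rz; z=L[...,2]
    for nm,a,b in [("bin+",.027,.055),("flap",-.015,.018),("bin-",-.055,-.027)]:
        q=L[(L[...,1]>a)&(L[...,1]<b)&(L[...,0]>.004)&(L[...,0]<.028)&(z>.1)&(z<.13)]
        if len(q)<20: print(nm,len(q)); continue
        bx=np.arange(.006,.029,.002)
        print(nm,len(q),"z(x mm)",[(round(1e3*c),round(1e3*np.median(q[abs(q[:,0]-c)<.001,2]),1)) for c in bx if (abs(q[:,0]-c)<.001).sum()>3])
    # gaps along y near crest: low z or missing
    q=L[(abs(L[...,0]-.018)<.004)&(abs(L[...,1])<.04)&(z>.118)&(z<.13)]; y=np.sort(q[:,1]); i=np.where(np.diff(y)>.0015)[0]; print("crest y breaks",[(y[j].round(4),y[j+1].round(4)) for j in i],y[[0,-1]].round(4))
E
python3 held.py wrist5|head -1; python3 bins.py wrist5|head -1
```

```text
t 11.53 pos [0.5276 0.0158 0.1353] yaw 14.49 tilt y [ 1.e-04 -0.e+00 -1.e+00] units [ 0. -0.  0.] turn -0.0001
[ 0.66891491  0.92291628 -3.08237788] 0.0028592409394853423
bin+ 1480 z(x mm) [(6, np.float64(115.9)), (8, np.float64(118.6)), (10, np.float64(122.2)), (12, np.float64(123.9)), (14, np.float64(125.0)), (16, np.float64(125.6)), (18, np.float64(125.9)), (20, np.float64(126.1)), (22, np.float64(126.2)), (24, np.float64(126.2)), (26, np.float64(126.0)), (28, np.float64(126.1))]
flap 1373 z(x mm) [(6, np.float64(124.1)), (8, np.float64(123.9)), (10, np.float64(124.0)), (12, np.float64(124.2)), (14, np.float64(124.9)), (16, np.float64(125.3)), (18, np.float64(125.7)), (20, np.float64(125.3)), (22, np.float64(124.7)), (24, np.float64(123.8)), (26, np.float64(121.8)), (28, np.float64(120.4))]
bin- 557 z(x mm) [(8, np.float64(118.1)), (10, np.float64(121.9)), (12, np.float64(123.9)), (14, np.float64(125.1)), (16, np.float64(125.5)), (18, np.float64(126.0)), (20, np.float64(125.9)), (22, np.float64(126.0)), (24, np.float64(125.9)), (26, np.float64(126.1)), (28, np.float64(126.0))]
cre
[... 583 characters left out ...]
.float64(125.4)), (18, np.float64(125.8)), (20, np.float64(125.3)), (22, np.float64(124.8)), (24, np.float64(123.8)), (26, np.float64(121.8)), (28, np.float64(120.1))]
bin- 559 z(x mm) [(8, np.float64(118.2)), (10, np.float64(121.8)), (12, np.float64(123.9)), (14, np.float64(125.0)), (16, np.float64(125.5)), (18, np.float64(125.8)), (20, np.float64(126.0)), (22, np.float64(125.9)), (24, np.float64(126.0)), (26, np.float64(126.1)), (28, np.float64(126.3))]
crest y breaks [(np.float64(-0.0236), np.float64(-0.0197)), (np.float64(0.0203), np.float64(0.0238))] [-0.0389  0.04  ]
sheet slopes deg [-0.01 -0.37] z at TCP 0.1242 expected 0.1228
bin top z at hinge-ish 0.1263 0.1261 slopes [-0.13 -0.05]
```

```bash
python3 -c "
from h import *
print(manip.close_job())"
```

```text
the job is handed in; nothing more can be done
None
```

I picked up the flap with the single knuckle (the near one, on the robot's right) by its handle and brought it level to the bin. I handed the job in at about 11.6 s with it held still in the air. The two-knuckle flap was not touched.

Last checks, from the wrist camera's depth picture:
- **Bore alignment:** the flap's knuckle is within about 0.3 mm of the bin's bore line along x. In height it reads about 0.3 mm low.
- **Gap:** there is about 4.0 mm free at one end of the knuckle and 3.4 mm at the other.
- **Level:** the yaw matches the bin to within about 0.1°. The flap leans about 0.3° sideways relative to the bin's top, which I could not correct because the arm only turns about the tool's axis.
- **Not leaning:** the wrist force was about 3 N downwards, the same as when the flap hung free.
- **Still:** joint speeds were below 0.003 rad/s.

No check failed.

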